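# Dock the tray and dump the stopper bucket

### The arm

A 7-joint arm with a two-finger parallel gripper is mounted at the origin on a cart in front of the work surface, level with it; the furniture and walls round the work are solid. World frame = base frame: x ahead of the robot, y to its left, z up, the work surface at z = 0. Lengths are in mm, angles in rad, forces in N, time in s.
With the tool pointing down it reaches from about 350 to 900 mm from the base axis. Payload 7.2 kg.
Tool frame: the origin (TCP) lies on the centre line of the jaws, within the pads' length; the fingertips stand 14 mm ahead of it and the grasp point (between the pads) lies 5 mm behind it (arm.nose_length is the distance from the TCP to the fingertips, in mm); z points along the fingers, y is the line along which they close (so a half turn about z gives the same grasp; the last joint's range is limited). The gripper opens to 88 mm and grips with 3 to 60 N. Pads are 20 mm wide; open, the fingers measure 115 mm over their backs; the gripper's body (75 mm by 178 mm) begins 61 mm behind the grasp point.
Start: joints at [1.035, 0.411, -0.013, 1.596, 0.006, 1.134, -0.082], TCP at [281.817, -557.86, 236.653] pointing down, gripper open.
Joint ranges: [-2.95, 2.95], [-0.29, 1.99], [-1.47, 1.44], [0.14, 2.54], [-1.03, 4.17], [0.13, 1.85], [-2.86, 2.86]. Speed limits (rad/s): [2.39, 2.39, 3.01, 3.01, 3.14, 3.14, 3.14].

### API

Orientations are given as [roll, pitch, yaw] about the fixed x, y, z axes, in that order (R = Rz(yaw) Ry(pitch) Rx(roll)).
In Python, from plant import arm gives the robot as it stands.
- The arm moves only by the tool step_arm, never from a script. Its argument "rows" is a list of rows, each an object with "delta_pos": the shift along the tool's x, y, z in cm, a list of three; "dr": the turn, a rotation vector about the tool's x, y, z in rad, a list of three. A call has 1 to 8 rows; each row is the pose to reach, as a shift and turn from the pose commanded when the call began, along the tool's axes at that moment; what a row does not reach only later rows make up. A row lasts 1/12 s, in which the tool goes at most 41.7 mm and 7.16 degrees, less where a joint would pass 70% of its speed; a pose out of reach is approached as far as the arm can. A call with a gripper value outside its range is refused whole. "fingers" is the finger opening in cm, from 0 to 8.78, set as the call begins (left out, the last holds). The fingers move at their own pace and stop on an object; "force" is the grip in N (left out, the last holds). Time passes only in rows, so rows that repeat a pose let the fingers close. It gives the time, the measured TCP pose, the force, the opening and the grip force at its end, in the units of the state.
- arm.get_obs(): the state, without advancing time (a new reading comes with each control period).
- arm.get_image(name): name is "side" or "top"; returns a dict with "color" (480x640x3 uint8, red, green, blue), "K" (3x3 intrinsics, pixels), "xyz" and "rotation" of the camera in the world. Camera axes: x right, y down, z forward; pixel columns grow to the right and rows downward; lengths in mm; the calibration is good to about 2 mm. A picture is of the moment at which its call begins. There is no depth.
- arm.sign_off(): hands the job in; it is judged then, once.
The state is a dict: "time": time; "joint_positions": joint angles; "dq": joint speeds; "tau": joint torques, N m; "eef_pos": TCP position; "ee_rot": TCP orientation; "contact_force": force on the tool from outside, world axes, zero at the start; "ft_torque": the same for the moment, N m; "grip_width": finger opening in mm; "finger_force": force on a finger pad.
Only numpy, scipy, OpenCV 4.12 (cv2) and the standard library are available. Lean on these libraries where they do the work, as an engineer would, in place of code of your own. Each camera call takes 0.05 s, during which the arm holds its last target. There are 200 camera calls.

### The job

The orange tipping bucket on its stand is full of rubber stoppers. Take the brown dropper bottle out of the way and stand it upright on a clear part of the worktop, bring the loose blue tray up flush, square and centred against the front plate of the stand, and only then push the bucket's bar right over past its latch so that all four stoppers tip into the tray, and let the bucket swing back home. Leave everything else where it stands.

Things in the scene. Friction and masses are not known exactly. Their poses are not given: they have to be found in the camera images.
- tip_stand: fixed grey stand that carries the bucket, 135 (x) x 160 (y) x 125 mm high. Origin on the worktop under the middle of its front plate's face; x points back from the plate (the bucket dumps to -x), y along the plate, z up. Above z = 89 mm its two side uprights (y = -72 to -64 and 64 to 72) overhang to x = -30; a latch post stands at x = 116 to 133.
- dock_face (a point): middle of the stand's aluminium front plate, on its face (stand x = 0), 20 mm above the worktop; axes as the stand's. The plate is upright, 150 mm wide (y -75 to 75) and 48 mm high.
- pivot (a point): middle of the bucket's pivot, which runs along the stand's y, 105 mm above the worktop and 8 mm in front of the plate (stand x = -8); axes as the stand's. At home the bucket is 108 mm wide (y), its rim 30 mm above the pivot, from stand x = -48 (lip) to 84, its floor 36 mm below the pivot.
- bucket (a joint): tip angle of the orange bucket (rad): 0 = home, latched; grows as its top goes over to the stand's -x; end stop 2.15. The latch, a spring nose at the back, resists from about 0.01 to 0.1 (about 6 to 7 N at the bar); beyond, 3 to 7 N. Let go anywhere, it springs back to 0, past the latch, by itself. It empties surely when held at 2.0 for a second.
- push_bar (a point): middle of the black push bar (10 mm thick, 104 mm free along the stand's y), on two thin rods above the bucket, turning with it on a circle of 106 mm radius about the pivot. At home 100 mm above and 35 mm behind the pivot (stand x = 27, z = 205 mm); at 2.0 rad 105 mm in front and 10 mm below it. Axes turn with the bucket.
- tray: loose blue open tray, 0.3 kg, 120 (x) x 150 (y) x 45 mm high, walls 4 mm. Origin at the centre of its underside, z up; its +x side (the tray edge) has to meet the stand's front plate, with its x along the stand's x; a grip fin stands on its -x side.
- tray_edge (a point): middle of the outer face of the tray's +x wall, 20 mm above its underside; axes as the tray's. Docked, it coincides with dock_face.
- tray_fin (a point): grip point in the tray's upright grip fin: 42 mm above the tray's underside, 78 mm to -x of the tray's centre; the fin is 12 mm thick (tray y), sticks out 33 mm from the wall and its top is 58 mm high. Axes as the tray's.
- dropper_c (a point): centre (46 mm up) of the loose brown dropper bottle, 92 mm high: a 30 mm round body up to 56 mm, then a 20 mm neck and a 12 mm teat; it starts between tray and stand; z along the bottle.
- blue_stopper_1_c (a point): centre of a loose blue rubber stopper, 33 mm wide and 28 mm high, which starts in the bucket.
- blue_stopper_2_c (a point): centre of a loose blue rubber stopper, 33 mm wide and 28 mm high, which starts in the bucket.
- brown_stopper_1_c (a point): centre of a loose brown rubber stopper, 25 mm wide and 24 mm high, which starts in the bucket.
- brown_stopper_2_c (a point): centre of a loose brown rubber stopper, 25 mm wide and 24 mm high, which starts in the bucket.
- lamp: loose glass spirit lamp, a bystander, 80 mm wide, 101 mm high; origin at the centre of its underside.
- jar: loose clear bottle with blue cap, a bystander, 46 mm wide, 85 mm high; origin at the centre of its underside.
- roll: loose standing roll of film, a bystander, 52 mm wide, 50 mm high; origin at the centre of its underside.
- tip_box: fixed blue and clear box of pipette tips, 86 x 118 x 73 mm high; origin at the centre of its underside.
- vacuum_pump: fixed vacuum pump at the near right, about 250 mm high, within 170 mm of its origin, which lies at the centre of its underside.

How it is judged (in metres and radians):
On the way, in this order (a step that is already met when the one before it is completed fails the run):
1. the tray is flush, square and centred against the front plate while the bucket is home and all four stoppers are still in it (x of tray_edge in the frame of dock_face between -0.005 and 0.004 m and y of tray_edge in the frame of dock_face between -0.015 and 0.015 m and angle between the x axis of tray and the x axis of tip_stand, either way round below 0.06 rad and angle between tray's own z axis and vertical below 0.05 rad and value of joint bucket below 0.05 rad and height (world z) of each of blue_stopper_1_c, blue_stopper_2_c, brown_stopper_1_c, brown_stopper_2_c above 0.06 m), for 0.2 s.
2. the bucket is tipped right over (beyond 1.5 rad), well past its latch, with the tray still flush (value of joint bucket above 1.5 rad and x of tray_edge in the frame of dock_face between -0.005 and 0.004 m and y of tray_edge in the frame of dock_face between -0.015 and 0.015 m and angle between the x axis of tray and the x axis of tip_stand, either way round below 0.06 rad and angle between tray's own z axis and vertical below 0.05 rad), for 0.1 s.
At the end, for the whole second after the job is handed in: The tray lies flat, at rest, against the front plate (gap at most 5 mm, within 15 mm of centred, within 0.06 rad of square), all four stoppers are in it, the bucket is back home (angle below 0.05 rad, at rest), and the dropper bottle stands upright on the worktop outside the tray (x of tray_edge in the frame of dock_face between -0.005 and 0.004 m and y of tray_edge in the frame of dock_face between -0.015 and 0.015 m and angle between the x axis of tray and the x axis of tip_stand, either way round below 0.06 rad and angle between tray's own z axis and vertical below 0.05 rad and x of blue_stopper_1_c in the frame of tray between -0.058 and 0.058 m and y of blue_stopper_1_c in the frame of tray between -0.073 and 0.073 m and z of each of blue_stopper_1_c, blue_stopper_2_c, brown_stopper_1_c, brown_stopper_2_c in the frame of tray below 0.05 m and x of blue_stopper_2_c in the frame of tray between -0.058 and 0.058 m and y of blue_stopper_2_c in the frame of tray between -0.073 and 0.073 m and x of brown_stopper_1_c in the frame of tray between -0.058 and 0.058 m and y of brown_stopper_1_c in the frame of tray between -0.073 and 0.073 m and x of brown_stopper_2_c in the frame of tray between -0.058 and 0.058 m and y of brown_stopper_2_c in the frame of tray between -0.073 and 0.073 m and value of joint bucket below 0.05 rad and velocity of joint bucket between -0.1 and 0.1 rad/s and linear speed of tray below 0.02 m/s and angle between dropper_c's own z axis and vertical below 0.15 rad and height (world z) of dropper_c between 0.036 and 0.056 m and horizontal distance between dropper_c and tray above 0.072 m); the robot touches nothing.
It fails at once if the dropper bottle is knocked over (angle between dropper_c's own z axis and vertical above 0.7 rad).
It fails at once if the glass spirit lamp is shifted by more than 30 mm (distance of lamp from where it was at the start of the episode above 0.03 m).
It fails at once if the blue-capped bottle is shifted by more than 30 mm (distance of jar from where it was at the start of the episode above 0.03 m).
It fails at once if the film roll is shifted by more than 30 mm (distance of roll from where it was at the start of the episode above 0.03 m).
It also fails if it takes over 72 s, if anything falls off the work surface, if the arm or the gripper's body presses on something with over 40 N, if the wrist force passes 120 N, or if a joint passes its speed limit or range.

## Working session

There is one attempt and no reset: what is moved stays moved. The work goes in short steps, Python scripts to look and compute and a tool call to move; the robot and the scene stay as the last step left them, time stands still between calls to the robot, and variables do not carry over. Pictures are saved under pics/ and viewed, at most 10 in all, crops included, and the job is handed in when it is done.

Besides the shell and the picture viewer there is one more tool, called as a command line: name --argument value ..., lists and objects as JSON in quotes. step_arm: Moves the arm, as the interface text tells. Its arguments: {"type":"object","properties":{"rows":{"type":"array"},"fingers":{"type":"number"},"force":{"type":"number"}},"required":["rows"]}

```bash
mkdir -p pics; cat > h.py <<'E'
import numpy as np, cv2
from plant import arm
def shot(n,tag):
    d=arm.get_image(n); cv2.imwrite(f'pics/{tag}.png',d['color'][:,:,::-1]); return d
def ray(d,u,v):
    r=np.array(d['rotation'],float)
    if r.shape!=(3,3):
        from scipy.spatial.transform import Rotation as R
        r=R.from_euler('xyz',r).as_matrix()
    k=np.linalg.solve(np.array(d['K'],float),[u,v,1.]); return np.array(d['xyz'],float),r@k
def onz(d,u,v,z):
    o,k=ray(d,u,v); return o+k*(z-o[2])/k[2]
def proj(d,p):
    r=np.array(d['rotation'],float); c=np.array(d['K'])@(r.T@(np.array(p)-d['xyz'])); return c[:2]/c[2]
E
python3 - <<'E'
from h import *
for n in('top','side'):
    d=shot(n,n+'0'); print(n,d['xyz'],np.round(d['rotation'],3),d['K'])
print(arm.get_obs(), arm.nose_length)
E
```

```text
top [ 342.6995468  -156.00880458 1770.64576574] [-2.998e+00 -2.000e-03 -1.567e+00] [[599.93107127   0.         322.04812396]
 [  0.         599.93107127 248.39321921]
 [  0.           0.           1.        ]]
side [  392.29808626 -1235.37464222  1020.1601138 ] [-2.249 -0.007 -0.176] [[591.97807672   0.         312.31025601]
 [  0.         591.97807672 242.00843106]
 [  0.           0.           1.        ]]
{'time': 0.1, 'joint_positions': array([ 1.03477506,  0.41180798, -0.01272922,  1.59695381,  0.0055999 ,
        1.13432002, -0.08221175]), 'dq': array([-3.24781116e-04, -3.65704847e-03,  4.34310262e-05, -1.74089850e-03,
        1.54079628e-03,  2.15346113e-03,  1.43743480e-03]), 'tau': array([ 2.22132177e-03, -5.89096606e+01,  6.43300451e-01, -2.91709757e+01,
       -5.38823940e-02,  1.44904753e-02,  1.46398029e-04]), 'eef_pos': array([ 281.6153041 , -557.46343285,  235.90318489]), 'ee_rot': array([-3.14014226e+00,  9.58974788e-05,  4.67849479e-01]), 'contact_force': array([0.13512571, 0.42218412, 0.59350898]), 'ft_torque': array([-0.02000774,  0.01984237,  0.03231657]), 'finger_force': 0.0, 'grip_width': 87.54475775539096} 14.0
```

View pics/top0.png

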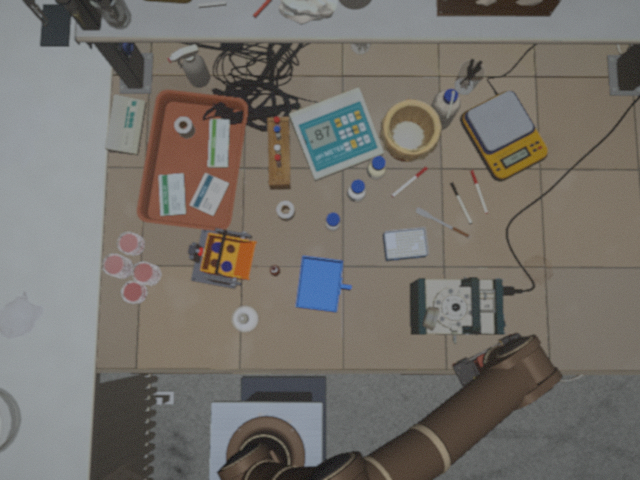

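View pics/side0.png

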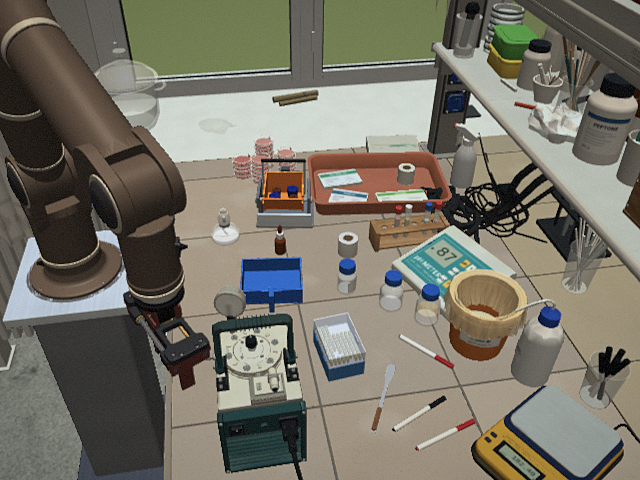

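```bash
cat >> h.py <<'E'
from scipy.spatial.transform import Rotation as R
def proj(d,p):
    r=R.from_euler('xyz',d['rotation']).as_matrix(); c=np.array(d['K'])@(r.T@(np.array(p,float)-d['xyz'])); return c[:2]/c[2]
def mask(d,lo,hi,box):
    h=cv2.cvtColor(d['color'],cv2.COLOR_RGB2HSV); m=cv2.inRange(h,lo,hi); o=np.zeros_like(m); a,b,c,e=box; o[b:e,a:c]=m[b:e,a:c]; return o
def big(m): return max(cv2.findContours(m,cv2.RETR_EXTERNAL,cv2.CHAIN_APPROX_NONE)[0],key=cv2.contourArea)
E
python3 - <<'E'
from h import *
d=arm.get_image('top'); s=arm.get_image('side')
c1=cv2.resize(d['color'][210:340,180:360],(800,578),interpolation=cv2.INTER_CUBIC)
cv2.imwrite('pics/ctop.png',c1[:,:,::-1])
c2=cv2.resize(s['color'][140:320,200:380],(600,600),interpolation=cv2.INTER_CUBIC)
cv2.imwrite('pics/cside.png',c2[:,:,::-1])
m=mask(d,(100,120,60),(120,255,255),(290,245,360,320))
c=big(m); print('full',cv2.minAreaRect(c))
mo=cv2.morphologyEx(m,cv2.MORPH_OPEN,np.ones((13,13)))
b=cv2.boxPoints(cv2.minAreaRect(big(mo))); print(b)
for u,v in b: print(onz(d,u,v,45).round(1))
m=mask(d,(8,170,120),(22,255,255),(190,225,265,290)); b=cv2.boxPoints(cv2.minAreaRect(big(m)));print('bucket')
for u,v in b: print((u,v),onz(d,u,v,135).round(1))
E
```

```text
full ((324.59234619140625, 284.2615661621094), (51.350379943847656, 50.978275299072266), 7.125016689300537)
[[296.09232 306.26157]
 [302.4     255.8    ]
 [343.3846  260.92307]
 [337.07693 311.38464]]
[424.4 -84.4  45. ]
[ 570.3 -101.3   45. ]
[ 555.8 -220.1   45. ]
[ 410.2 -201.9   45. ]
bucket
(np.float32(217.69234), np.float32(273.53845)) [508.6 127.3 135. ]
(np.float32(225.19234), np.float32(236.03845)) [612.7 109.6 135. ]
(np.float32(255.00002), np.float32(242.0)) [596.4  26.9 135. ]
(np.float32(247.50002), np.float32(279.5)) [492.6  45.4 135. ]
```

View pics/ctop.png

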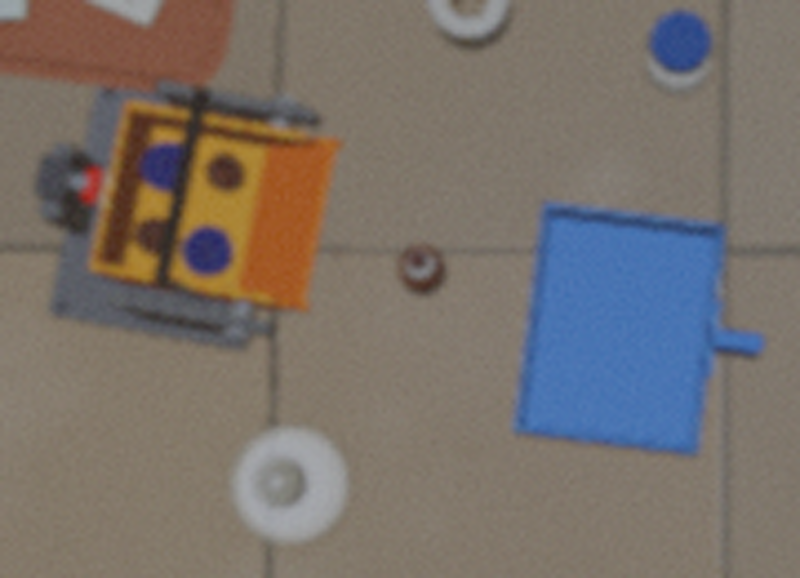

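View pics/cside.png

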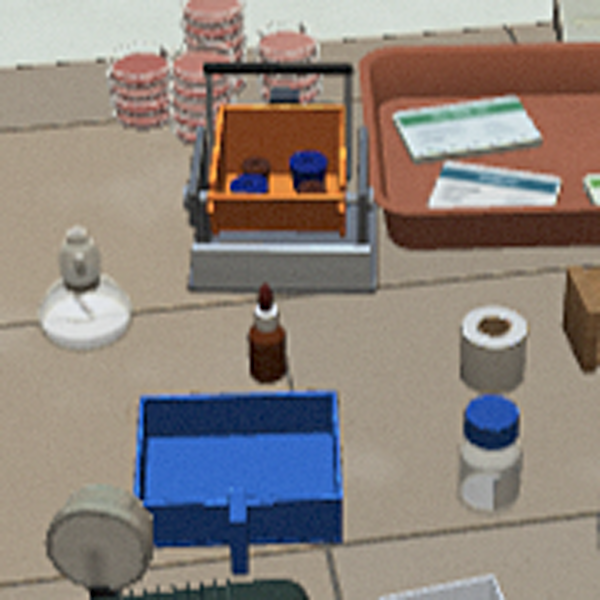

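```bash
python3 - <<'E'
from h import *
d=arm.get_image('top'); s=arm.get_image('side')
ct=lambda u,v,z: onz(d,180+(u+.5)/4.444-.5,210+(v+.5)/4.444-.5,z).round(1)[:2]
cs=lambda u,v,z: onz(s,200+(u+.5)/3.333-.5,140+(v+.5)/3.333-.5,z).round(1)[:2]
print('teat top',ct(422,263,88),'side bottle base',cs(267,376,0), 'side teat', cs(265,288,92))
print('plate bottom side',cs(189,290,0),cs(376,291,0),'top',cs(192,247,48),cs(379,245,48))
print('bar side ends',cs(206,69,205),cs(353,69,205),'top',ct(200,92,205),ct(163,285,205))
print('lip top',ct(340,142,135),ct(306,308,135),'lip side',cs(210,195,135),cs(345,195,135))
print('tray side front rim',cs(136,500,45),cs(342,494,45),cs(140,397,45),cs(339,394,45))
print('lamp',ct(290,485,20),'jar',ct(680,42,85),'roll',ct(470,10,50),'fin end',ct(765,343,58))
for u,v in((365,225),(300,335),(372,320),(405,243)): print(u,v,onz(d,u,v,0).round(0))
# bottle dark brown top mask
m=mask(d,(0,60,20),(15,255,120),(265,258,290,280)); M=cv2.moments(m,True); print('mask',M['m00'],M['m10']/M['m00'],M['m01']/M['m00'],onz(d,M['m10']/M['m00'],M['m01']/M['m00'],70))
E
```

```text
teat top [527.4 -24.5] side bottle base [527.2 -18.9] side teat [527.6 -22.8]
plate bottom side [476.9 105.3] [633.6  77.6] top [481.5 100.7] [635.8  77.8]
bar side ends [502.8 121.8] [617.9 102.8] top [616.5 100.2] [501.  118.9]
lip top [597.6  23.9] [494.2  42.8] lip side [494.6  47.9] [599.4  30.5]
tray side front rim [ 410.5 -194.3] [ 556.8 -212.8] [422.8 -81.2] [ 572.5 -102.9]
lamp [389.   64.8] jar [ 671.3 -188.1] roll [699.  -50.6] fin end [ 479.8 -243.5]
365 225 [ 670. -287.    0.]
300 335 [343. -95.   0.]
372 320 [ 387. -305.    0.]
405 243 [ 616. -406.    0.]
mask 54.0 274.5740740740741 270.55555555555554 [524.34699968 -23.14364754  70.        ]
```

step_arm --rows '[{"delta_pos": [0,0,-6],"dr": [0,0,0]},{"delta_pos": [0,0,-11],"dr": [0,0,0]},{"delta_pos": [0,0,-11],"dr": [0,0,0]},{"delta_pos": [45.9,-36.4,-11],"dr": [0,0,-0.932]},{"delta_pos": [45.9,-36.4,-11],"dr": [0,0,-0.932]},{"delta_pos": [45.9,-36.4,-11],"dr": [0,0,-0.932]},{"delta_pos": [45.9,-36.4,-11],"dr": [0,0,-0.932]},{"delta_pos": [45.9,-36.4,-11],"dr": [0,0,-0.932]}]'

```text
time: 0.97
eef_pos: [369.5, -366.8, 346.8]
ee_rot: [3.141, 0.0, 1.099]
contact_force: [1.3, 0.2, -0.7]
grip_width: 88.2
finger_force: 0.0
```

```bash
cat >> h.py <<'E'
def to(p,yaw,tilt=0,rot=None):
    o=arm.get_obs(); r=R.from_euler('xyz',o['ee_rot'])
    t=(R.from_euler('z',yaw)*R.from_euler('y',-tilt)*R.from_euler('x',np.pi)) # tilt: fingers lean to +x
    print('t',round(o['time'],2),'pos',o['eef_pos'].round(1),'rpy',o['ee_rot'].round(3),'f',o['contact_force'].round(1),'w',round(o['grip_width'],1),
      'dpos cm',(r.inv().apply(np.array(p)-o['eef_pos'])/10).round(2),'dr',(r.inv()*t).as_rotvec().round(3))
E
python3 -c "
from h import *
to([527,-25,150],1.40)"
```

```text
t 0.97 pos [ 369.5 -366.8  346.8] rpy [3.141 0.    1.099] f [ 1.3  0.2 -0.7] w 88.2 dpos cm [37.61 -1.52 19.66] dr [ 0.     0.    -0.301]
```

step_arm --rows '[{"delta_pos": [37.6,-1.5,0],"dr": [0,0,-0.3]},{"delta_pos": [37.6,-1.5,0],"dr": [0,0,-0.3]},{"delta_pos": [37.6,-1.5,10],"dr": [0,0,-0.3]},{"delta_pos": [37.6,-1.5,19.6],"dr": [0,0,-0.3]},{"delta_pos": [37.6,-1.5,19.6],"dr": [0,0,-0.3]},{"delta_pos": [37.6,-1.5,19.6],"dr": [0,0,-0.3]},{"delta_pos": [37.6,-1.5,19.6],"dr": [0,0,-0.3]},{"delta_pos": [37.6,-1.5,19.6],"dr": [0,0,-0.3]}]'

```text
time: 1.63
eef_pos: [493.3, -103.0, 210.7]
ee_rot: [3.141, 0.0, 1.392]
contact_force: [1.1, -0.9, -0.4]
grip_width: 88.2
finger_force: 0.0
```

step_arm --rows '[{"delta_pos": [0,0,0],"dr": [0,0,0]},{"delta_pos": [0,0,0],"dr": [0,0,0]}]'

```text
time: 1.8
eef_pos: [492.6, -102.4, 210.2]
ee_rot: [-3.139, -0.001, 1.397]
contact_force: [-0.6, -0.6, 0.5]
grip_width: 87.8
finger_force: 0.0
```

```bash
python3 -c "
from h import *
to([527,-25,37],1.40)"
```

```text
t 1.8 pos [ 492.6 -102.4  210.2] rpy [-3.139e+00 -1.000e-03  1.397e+00] f [-0.6 -0.6  0.5] w 87.8 dpos cm [ 8.2   2.1  17.32] dr [-0.003 -0.001 -0.003]
```

Finish the approach above the bottle, then check alignment before descending.

step_arm --rows '[{"delta_pos": [4,1,3],"dr": [0,0,0]},{"delta_pos": [8.2,2.1,6],"dr": [0,0,0]},{"delta_pos": [8.2,2.1,6],"dr": [0,0,0]},{"delta_pos": [8.2,2.1,6],"dr": [0,0,0]},{"delta_pos": [8.2,2.1,6],"dr": [0,0,0]}]'

```text
time: 2.22
eef_pos: [528.2, -28.3, 151.6]
ee_rot: [-3.141, 0.001, 1.393]
contact_force: [0.8, -0.5, 0.5]
grip_width: 87.9
finger_force: 0.0
```

```bash
python3 -c "
from h import *
s=shot('side','s2'); c=cv2.resize(s['color'][100:280,200:380],(600,600),interpolation=cv2.INTER_CUBIC);cv2.imwrite('pics/s2c.png',c[:,:,::-1])
to([527,-25,37],1.40)"
```

```text
t 2.27 pos [528.3 -29.3 152.2] rpy [3.141e+00 1.000e-03 1.391e+00] f [-0.9 -1.  -0.6] w 87.7 dpos cm [ 0.41 -0.22 11.52] dr [ 0.001  0.001 -0.009]
```

View pics/s2c.png

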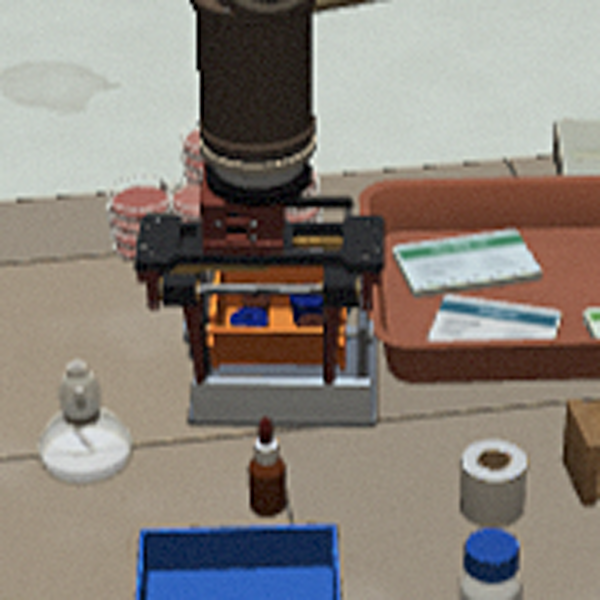

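The gripper hangs over the bottle (fingertips at crop (202,380) and (330,380), bottle at (267,480)); its long side lies along the plate, so it clears the bucket. Descend.

step_arm --rows '[{"delta_pos": [0.4,-0.1,3.8],"dr": [0,0,0]},{"delta_pos": [0.4,-0.1,7.6],"dr": [0,0,0]},{"delta_pos": [0.4,-0.1,11.3],"dr": [0,0,0]},{"delta_pos": [0.4,-0.1,11.3],"dr": [0,0,0]},{"delta_pos": [0.4,-0.1,11.3],"dr": [0,0,0]}]'

```text
time: 2.68
eef_pos: [527.1, -25.2, 38.5]
ee_rot: [-3.139, 0.001, 1.391]
contact_force: [0.4, 0.3, 1.1]
grip_width: 87.6
finger_force: 0.0
```

step_arm --rows '[{"delta_pos": [0,0,0],"dr": [0,0,0]},{"delta_pos": [0,0,0],"dr": [0,0,0]},{"delta_pos": [0,0,0],"dr": [0,0,0]},{"delta_pos": [0,0,0],"dr": [0,0,0]},{"delta_pos": [0,0,0],"dr": [0,0,0]},{"delta_pos": [0,0,0],"dr": [0,0,0]},{"delta_pos": [0,0,0],"dr": [0,0,0]},{"delta_pos": [0,0,0],"dr": [0,0,0]}]' --fingers 2.0 --force 15

```text
time: 3.35
eef_pos: [527.8, -23.3, 38.5]
ee_rot: [3.142, 0.0, 1.393]
contact_force: [0.2, -0.2, 1.0]
grip_width: 38.0
finger_force: 0.0
```

step_arm --rows '[{"delta_pos": [0,0,0],"dr": [0,0,0]},{"delta_pos": [0,0,0],"dr": [0,0,0]},{"delta_pos": [0,0,0],"dr": [0,0,0]},{"delta_pos": [0,0,0],"dr": [0,0,0]},{"delta_pos": [0,0,0],"dr": [0,0,0]}]'

```text
time: 3.77
eef_pos: [527.8, -23.3, 38.4]
ee_rot: [-3.141, 0.0, 1.393]
contact_force: [-0.5, 0.6, 0.1]
grip_width: 28.9
finger_force: 15.0
```

step_arm --rows '[{"delta_pos": [0,0,-2],"dr": [0,0,0]},{"delta_pos": [0,0,-5],"dr": [0,0,0]},{"delta_pos": [-2,0,-8],"dr": [0,0,0]},{"delta_pos": [-5,0,-11],"dr": [0,0,0]},{"delta_pos": [-8,0,-12],"dr": [0,0,0]},{"delta_pos": [-8,0,-12],"dr": [0,0,0]}]'

```text
time: 4.27
eef_pos: [514.0, -108.9, 161.2]
ee_rot: [3.137, 0.004, 1.386]
contact_force: [-0.2, -0.8, -1.1]
grip_width: 28.8
finger_force: 15.0
```

```bash
python3 -c "
from h import *
to([650,-275,39],1.40)"
```

```text
t 4.27 pos [ 514.  -108.9  161.2] rpy [3.137 0.004 1.386] f [-0.2 -0.8 -1.1] w 28.8 dpos cm [-13.77  16.37  12.35] dr [ 0.004  0.004 -0.014]
```

step_arm --rows '[{"delta_pos": [-2.5,3,0],"dr": [0,0,0]},{"delta_pos": [-5,6,0],"dr": [0,0,0]},{"delta_pos": [-7.5,9,0],"dr": [0,0,0]},{"delta_pos": [-10,12,0],"dr": [0,0,0]},{"delta_pos": [-12.5,15,0],"dr": [0,0,0]},{"delta_pos": [-13.8,16.4,0],"dr": [0,0,0]},{"delta_pos": [-13.8,16.4,3],"dr": [0,0,0]},{"delta_pos": [-13.8,16.4,6],"dr": [0,0,0]}]'

```text
time: 4.93
eef_pos: [652.2, -268.9, 98.4]
ee_rot: [3.138, 0.001, 1.39]
contact_force: [-0.1, 0.7, -0.6]
grip_width: 28.7
finger_force: 15.0
```

step_arm --rows '[{"delta_pos": [0,0,2.5],"dr": [0,0,0]},{"delta_pos": [0,0,4.5],"dr": [0,0,0]},{"delta_pos": [0,0,5.5],"dr": [0,0,0]},{"delta_pos": [0,0,5.5],"dr": [0,0,0]}]'

```text
time: 5.27
eef_pos: [649.0, -266.3, 40.4]
ee_rot: [-3.137, -0.001, 1.393]
contact_force: [-0.2, -0.2, -0.2]
grip_width: 28.6
finger_force: 15.0
```

```bash
python3 -c "
from h import *
to([650,-275,39],1.40)
s=arm.get_image('side');print(proj(s,[650,-275,46]))
t=arm.get_image('top')
a=cv2.resize(s['color'][150:350,250:450],(400,400));b=cv2.resize(t['color'][180:320,260:400],(400,400))
cv2.imwrite('pics/place.png',np.hstack([a,b])[:,:,::-1])"
```

```text
t 5.27 pos [ 649.  -266.3   40.4] rpy [-3.137e+00 -1.000e-03  1.393e+00] f [-0.2 -0.2 -0.2] w 28.6 dpos cm [-0.84  0.25  0.13] dr [-0.005 -0.001 -0.007]
[345.94007819 301.03175079]
```

View pics/place.png

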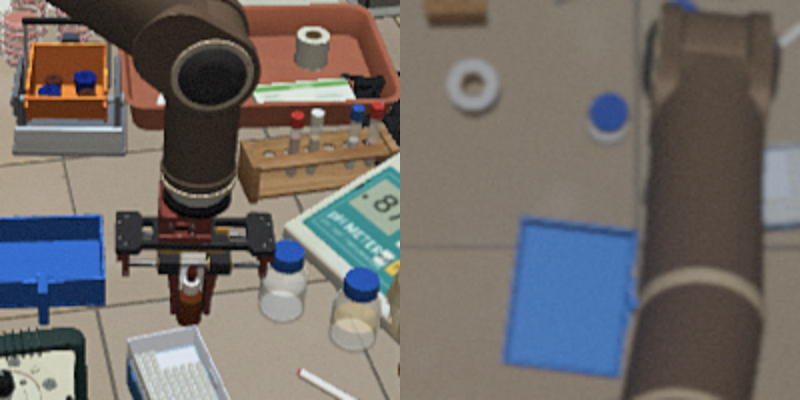

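The bottle is upright in the jaws (left panel (190,295)), on clear worktop away from the tip box and jar. Release.

step_arm --rows '[{"delta_pos": [0,0,0.2],"dr": [0,0,0]},{"delta_pos": [0,0,0.2],"dr": [0,0,0]}]'

```text
time: 5.53
eef_pos: [651.5, -267.1, 42.9]
ee_rot: [3.139, 0.0, 1.393]
contact_force: [-0.5, 0.1, 0.2]
grip_width: 29.2
finger_force: 15.0
```

step_arm --rows '[{"delta_pos": [0,0,0],"dr": [0,0,0]},{"delta_pos": [0,0,0],"dr": [0,0,0]},{"delta_pos": [0,0,0],"dr": [0,0,0]},{"delta_pos": [0,0,0],"dr": [0,0,0]},{"delta_pos": [0,0,0],"dr": [0,0,0]}]' --fingers 6.0

```text
time: 5.95
eef_pos: [650.7, -267.0, 41.7]
ee_rot: [3.141, 0.0, 1.393]
contact_force: [-0.6, -0.9, -0.7]
grip_width: 58.4
finger_force: 0.0
```

step_arm --rows '[{"delta_pos": [0,0,-3],"dr": [0,0,0]},{"delta_pos": [0,0,-6.5],"dr": [0,0,0]},{"delta_pos": [0,0,-10],"dr": [0,0,0]},{"delta_pos": [0,0,-10],"dr": [0,0,0]}]'

```text
time: 6.28
eef_pos: [654.5, -267.7, 149.6]
ee_rot: [3.131, 0.002, 1.393]
contact_force: [1.6, -0.9, 1.4]
grip_width: 59.9
finger_force: 0.0
```

```bash
python3 -c "
from h import *
to([481,-226,38],1.452)"
```

```text
t 6.28 pos [ 654.5 -267.7  149.6] rpy [3.131e+00 2.000e-03 1.393e+00] f [ 1.6 -0.9  1.4] w 59.9 dpos cm [  1.05 -17.93  10.96] dr [ 0.011  0.002 -0.059]
```

step_arm --rows '[{"delta_pos": [0.3,-4,0],"dr": [0,0,-0.02]},{"delta_pos": [0.5,-8,0],"dr": [0,0,-0.04]},{"delta_pos": [0.8,-12,0],"dr": [0,0,-0.06]},{"delta_pos": [1.0,-16,1],"dr": [0,0,-0.06]},{"delta_pos": [1.0,-17.9,4],"dr": [0,0,-0.06]},{"delta_pos": [1.0,-17.9,6],"dr": [0,0,-0.06]},{"delta_pos": [1.0,-17.9,6],"dr": [0,0,-0.06]},{"delta_pos": [1.0,-17.9,6],"dr": [0,0,-0.06]}]'

```text
time: 6.95
eef_pos: [476.3, -225.3, 81.4]
ee_rot: [-3.141, -0.0, 1.453]
contact_force: [0.2, -0.1, 0.3]
grip_width: 59.9
finger_force: 0.0
```

```bash
python3 -c "
from h import *
to([481,-226,38],1.452)
s=arm.get_image('side')
print(proj(s,[650,-267,46]), proj(s,[481,-226,42]))
a=cv2.resize(s['color'][200:360,220:380],(560,560),interpolation=cv2.INTER_CUBIC)
cv2.imwrite('pics/fin.png',a[:,:,::-1])"
```

```text
t 6.95 pos [ 476.3 -225.3   81.4] rpy [-3.141 -0.     1.453] f [ 0.2 -0.1  0.3] w 59.9 dpos cm [-0.02  0.48  4.34] dr [-0.001 -0.     0.001]
[345.19553136 298.66253089] [271.51415274 296.27664301]
```

View pics/fin.png

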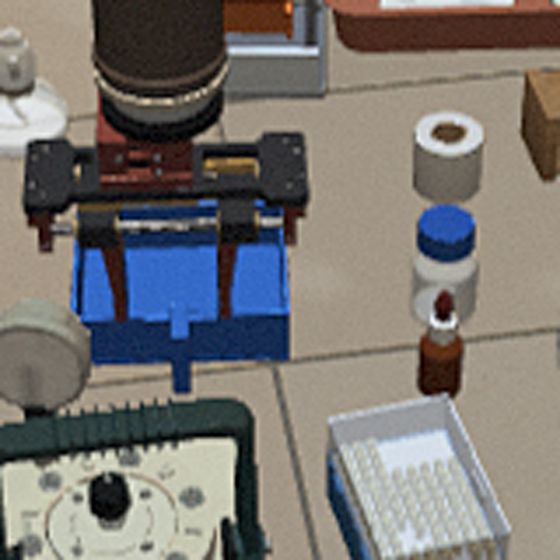

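The bottle stands upright at crop (440,345); the fin (178,330) is centred between the fingertips (122,318)/(228,318). Descend and grip.

step_arm --rows '[{"delta_pos": [0,0.4,2],"dr": [0,0,0]},{"delta_pos": [0,0.4,4.3],"dr": [0,0,0]},{"delta_pos": [0,0.4,4.3],"dr": [0,0,0]},{"delta_pos": [0,0.4,4.3],"dr": [0,0,0]}]'

```text
time: 7.33
eef_pos: [480.9, -225.6, 38.8]
ee_rot: [-3.141, -0.0, 1.453]
contact_force: [0.4, -0.6, 0.6]
grip_width: 59.9
finger_force: 0.0
```

step_arm --rows '[{"delta_pos": [0,0,0],"dr": [0,0,0]},{"delta_pos": [0,0,0],"dr": [0,0,0]},{"delta_pos": [0,0,0],"dr": [0,0,0]},{"delta_pos": [0,0,0],"dr": [0,0,0]},{"delta_pos": [0,0,0],"dr": [0,0,0]},{"delta_pos": [0,0,0],"dr": [0,0,0]},{"delta_pos": [0,0,0],"dr": [0,0,0]},{"delta_pos": [0,0,0],"dr": [0,0,0]}]' --fingers 0.6 --force 25

```text
time: 8.0
eef_pos: [480.2, -225.9, 38.5]
ee_rot: [3.142, 0.0, 1.453]
contact_force: [0.3, 0.6, 2.3]
grip_width: 12.1
finger_force: 25.0
```

step_arm --rows '[{"delta_pos": [0,0,0],"dr": [0,0,0]},{"delta_pos": [0,0,0],"dr": [0,0,0]},{"delta_pos": [0,0,0],"dr": [0,0,0]}]'

```text
time: 8.25
eef_pos: [480.2, -225.9, 38.5]
ee_rot: [3.142, 0.0, 1.453]
contact_force: [0.3, 1.1, 2.5]
grip_width: 11.9
finger_force: 25.0
```

```bash
python3 -c "
from h import *
ex=np.array([.170,.985,0])
p=np.array([555.5,86,0])-ex*(138+15)
p[2]=arm.get_obs()['eef_pos'][2]
print(p);to(p,1.40)
d=arm.get_image('top')
m=mask(d,(100,120,60),(120,255,255),(290,245,345,320))
m=cv2.morphologyEx(m,cv2.MORPH_OPEN,np.ones((13,13)))
b=cv2.boxPoints(cv2.minAreaRect(big(m)))
for u,v in b: print(onz(d,u,v,45).round(1))
"
```

```text
[529.49       -64.705       38.53622796]
t 8.25 pos [ 480.2 -225.9   38.5] rpy [3.142 0.    1.453] f [0.3 1.1 2.5] w 11.9 dpos cm [16.59  2.99 -0.  ] dr [0.    0.    0.053]
[563.9 -88.6  45. ]
[ 564.2 -181.3   45. ]
[ 416.9 -181.6   45. ]
[416.6 -89.9  45. ]
```

step_arm --rows '[{"delta_pos": [2,0.4,0],"dr": [0,0,0.006]},{"delta_pos": [4.3,0.8,0],"dr": [0,0,0.014]},{"delta_pos": [6.6,1.2,0],"dr": [0,0,0.02]},{"delta_pos": [9,1.6,0],"dr": [0,0,0.03]},{"delta_pos": [11.4,2.1,0],"dr": [0,0,0.037]},{"delta_pos": [13.6,2.5,0],"dr": [0,0,0.045]},{"delta_pos": [15.4,2.8,0],"dr": [0,0,0.053]},{"delta_pos": [16.6,3.0,0],"dr": [0,0,0.053]}]'

```text
time: 8.97
eef_pos: [530.0, -62.9, 38.5]
ee_rot: [3.141, 0.0, 1.401]
contact_force: [3.1, -0.7, -2.0]
grip_width: 11.9
finger_force: 25.0
```

```bash
python3 -c "
from h import *
ex=np.array([.170,.985,0])
p=np.array([555.5,86,0])-ex*138
p[2]=38.5
to(p,1.40)
d=arm.get_image('top'); s=arm.get_image('side')
a=cv2.resize(s['color'][170:290,230:350],(400,400),interpolation=cv2.INTER_CUBIC);b=cv2.resize(d['color'][210:330,190:310],(400,400),interpolation=cv2.INTER_CUBIC)
cv2.imwrite('pics/dock.png',np.hstack([a,b])[:,:,::-1])
"
```

```text
t 8.97 pos [530.  -62.9  38.5] rpy [3.141 0.    1.401] f [ 3.1 -0.7 -2. ] w 11.9 dpos cm [ 1.32 -0.02  0.  ] dr [0.    0.    0.001]
```

View pics/dock.png

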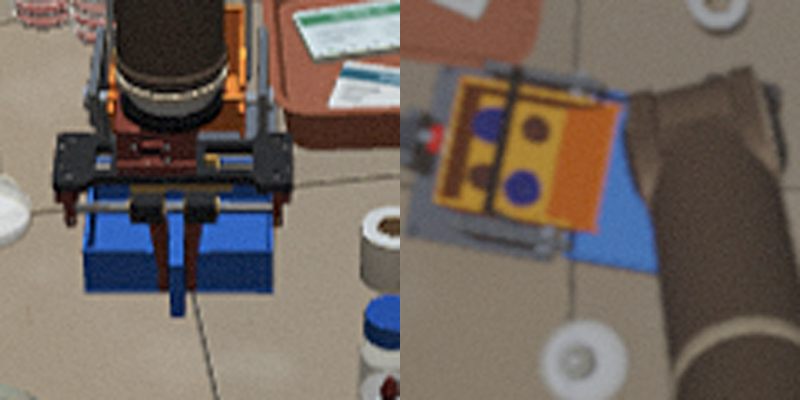

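The tray follows, sitting just short of the plate (its top-view edge tucks beneath the bucket's lip near (600,100)–(570,255)). Close slowly, watching force.

step_arm --rows '[{"delta_pos": [0.3,0,0],"dr": [0,0,0]},{"delta_pos": [0.6,0,0],"dr": [0,0,0]},{"delta_pos": [0.9,0,0],"dr": [0,0,0]},{"delta_pos": [0.9,0,0],"dr": [0,0,0]}]'

```text
time: 9.4
eef_pos: [531.1, -56.7, 38.5]
ee_rot: [3.141, 0.001, 1.398]
contact_force: [-0.9, -2.6, 3.4]
grip_width: 12.0
finger_force: 25.0
```

step_arm --rows '[{"delta_pos": [0.15,0,0],"dr": [0,0,0]},{"delta_pos": [0.3,0,0],"dr": [0,0,0]},{"delta_pos": [0.4,0,0],"dr": [0,0,0]},{"delta_pos": [0.4,0,0],"dr": [0,0,0]}]'

```text
time: 9.73
eef_pos: [531.7, -52.2, 38.5]
ee_rot: [-3.142, 0.001, 1.399]
contact_force: [-0.4, -5.0, 4.1]
grip_width: 12.0
finger_force: 25.0
```

step_arm --rows '[{"delta_pos": [0.1,0,0],"dr": [0,0,0]},{"delta_pos": [0.2,0,0],"dr": [0,0,0]},{"delta_pos": [0.2,0,0],"dr": [0,0,0]}]'

```text
time: 9.98
eef_pos: [531.5, -52.0, 38.5]
ee_rot: [-3.141, 0.003, 1.398]
contact_force: [-3.3, -9.2, 6.3]
grip_width: 11.8
finger_force: 25.0
```

step_arm --rows '[{"delta_pos": [0.1,0,0],"dr": [0,0,0]},{"delta_pos": [0.2,0,0],"dr": [0,0,0]},{"delta_pos": [0.2,0,0],"dr": [0,0,0]}]'

```text
time: 10.23
eef_pos: [531.2, -51.6, 38.5]
ee_rot: [-3.14, 0.005, 1.397]
contact_force: [-5.9, -13.9, 8.8]
grip_width: 11.7
finger_force: 25.0
```

step_arm --rows '[{"delta_pos": [-0.2,0,0],"dr": [0,0,0]},{"delta_pos": [-0.25,0,0],"dr": [0,0,0]},{"delta_pos": [-0.25,0,0],"dr": [0,0,0]}]'

```text
time: 10.48
eef_pos: [531.2, -51.7, 38.5]
ee_rot: [-3.14, 0.002, 1.398]
contact_force: [-3.2, -6.5, 6.0]
grip_width: 12.4
finger_force: 25.0
```

step_arm --rows '[{"delta_pos": [0,0,0],"dr": [0,0,0]},{"delta_pos": [0,0,0],"dr": [0,0,0]},{"delta_pos": [0,0,0],"dr": [0,0,0]},{"delta_pos": [0,0,0],"dr": [0,0,0]},{"delta_pos": [0,0,0],"dr": [0,0,0]}]' --fingers 5.0

```text
time: 10.9
eef_pos: [532.1, -49.6, 38.3]
ee_rot: [-3.141, -0.001, 1.4]
contact_force: [0.1, -0.3, 0.0]
grip_width: 41.6
finger_force: 0.0
```

step_arm --rows '[{"delta_pos": [0,0,-4],"dr": [0,0,0]},{"delta_pos": [-4,0,-8],"dr": [0,0,0]},{"delta_pos": [-8,0,-12],"dr": [0,0,0]},{"delta_pos": [-12,0,-15],"dr": [0,0,0]},{"delta_pos": [-14,0,-15],"dr": [0,0,0]},{"delta_pos": [-14,0,-15],"dr": [0,0,0]}]'

```text
time: 11.4
eef_pos: [508.2, -194.2, 191.7]
ee_rot: [3.137, 0.003, 1.395]
contact_force: [0.7, -0.7, -0.4]
grip_width: 50.0
finger_force: 0.0
```

```bash
python3 -c "
from h import *
to([0,0,0],1.40)
d=arm.get_image('top'); s=arm.get_image('side')
a=cv2.resize(s['color'][180:280,240:340],(400,400),interpolation=cv2.INTER_CUBIC);b=cv2.resize(d['color'][210:310,200:300],(400,400),interpolation=cv2.INTER_CUBIC)
cv2.imwrite('pics/docked.png',np.hstack([a,b])[:,:,::-1])
"
```

```text
t 11.4 pos [ 508.2 -194.2  191.7] rpy [3.137e+00 3.000e-03 1.395e+00] f [ 0.7 -0.7 -0.4] w 50.0 dpos cm [ 10.28 -53.52  18.9 ] dr [ 0.004  0.003 -0.005]
```

View pics/docked.png

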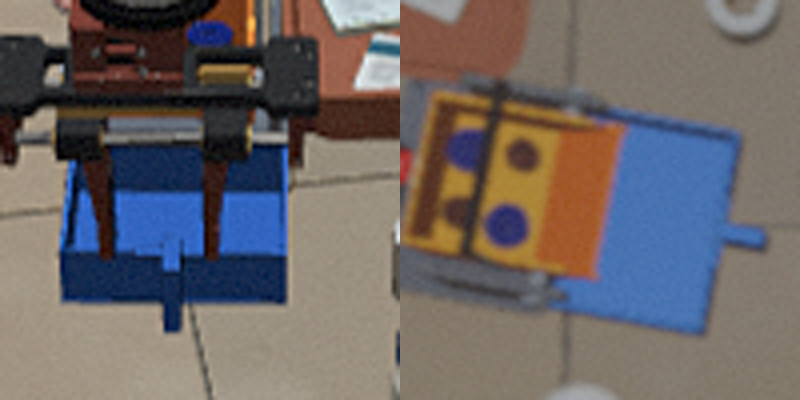

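The tray sits tucked under the bucket's lip, its outer edge (right panel (742,130)–(703,332)) parallel to the lip. Check it numerically in the stand frame.

```bash
python3 -c "
from h import *
d=arm.get_image('top')
a=onz(d,200+342/4,242.5,45);b=onz(d,200+303/4,293,45); print(a,b)
e=a-b; y=np.arctan2(e[0],-e[1])
print('tray yaw',np.arctan2(e[0],-e[1]), np.linalg.norm(e))
o=np.array([555.5,86]);ex=np.array([.170,.985]);ey=np.array([-.985,.170])
for p in(a,b):print((p[:2]-o)@ex,(p[:2]-o)@ey)
m=mask(d,(100,120,60),(120,255,255),(240,230,284,300)); c=big(m)
r=cv2.minAreaRect(c); print(r)
# bar entry pose: finger centre behind the bar (stand x=50), tip 12mm under bar axis
p=o+ex*52; to([p[0],p[1],320],1.40); to([p[0],p[1],205],1.40)
"
```

```text
[609.18940036 -51.76044047  45.        ] [462.18002826 -25.53619655  45.        ]
tray yaw 1.3942682951691008 149.33005877563227
-126.56683580153717 -76.30333423558488
-125.72754879925306 72.95901874772566
((263.48077392578125, 265.0961608886719), (40.20380783081055, 50.990196228027344), 11.309932708740234)
t 11.55 pos [ 508.2 -189.   188.8] rpy [3.141 0.    1.397] f [0.  0.8 0.4] w 50.0 dpos cm [ 33.1   -0.08 -13.12] dr [ 0.001  0.    -0.003]
t 11.55 pos [ 508.2 -189.   188.8] rpy [3.141 0.    1.397] f [0.  0.8 0.4] w 50.0 dpos cm [33.1  -0.1  -1.62] dr [ 0.001  0.    -0.003]
```

step_arm --rows '[{"delta_pos": [0,0,-4],"dr": [0,0,0]},{"delta_pos": [0,0,-8],"dr": [0,0,0]},{"delta_pos": [2,0,-12],"dr": [0,0,0]},{"delta_pos": [5,0,-13.1],"dr": [0,0,0]},{"delta_pos": [9,0,-13.1],"dr": [0,0,0]},{"delta_pos": [13,0,-13.1],"dr": [0,0,0]},{"delta_pos": [17,0,-13.1],"dr": [0,0,0]},{"delta_pos": [20,0,-13.1],"dr": [0,0,0]}]' --fingers 0 --force 10

```text
time: 12.22
eef_pos: [541.6, 15.0, 318.7]
ee_rot: [-3.14, -0.002, 1.405]
contact_force: [-0.6, -0.3, 0.2]
grip_width: 1.4
finger_force: 0.0
```

step_arm --rows '[{"delta_pos": [4,0,0],"dr": [0,0,0]},{"delta_pos": [8,0,0],"dr": [0,0,0]},{"delta_pos": [11.5,0,0],"dr": [0,0,0]},{"delta_pos": [13,0,0],"dr": [0,0,0]},{"delta_pos": [13,0,0],"dr": [0,0,0]},{"delta_pos": [13,0,0],"dr": [0,0,0]}]'

```text
time: 12.72
eef_pos: [563.2, 139.6, 318.1]
ee_rot: [-3.139, 0.0, 1.405]
contact_force: [0.0, 0.4, -0.8]
grip_width: 0.3
finger_force: 0.0
```

```bash
python3 -c "
from h import *
to([564,136,204],1.40)
s=shot('side','bar0'); print(proj(s,[502,121,205]))
print(arm.get_obs()['joint_positions'].round(2))
a=cv2.resize(s['color'][80:280,200:400],(400,400),interpolation=cv2.INTER_CUBIC);b=cv2.resize(arm.get_image('top')['color'][200:300,190:290],(400,400))
cv2.imwrite('pics/bar.png',np.hstack([a,b])[:,:,::-1])
"
```

```text
t 12.72 pos [563.2 139.6 318.1] rpy [-3.139  0.     1.405] f [ 0.   0.4 -0.8] w 0.3 dpos cm [-0.34  0.16 11.41] dr [-0.002  0.     0.005]
[261.18634711 160.5317397 ]
[ 0.12  0.34 -0.58  1.56  0.19  1.3  -0.66]
```

step_arm --rows '[{"delta_pos": [0,0.1,4],"dr": [0,0,0]},{"delta_pos": [0,0.1,8],"dr": [0,0,0]},{"delta_pos": [0,0.1,11.4],"dr": [0,0,0]},{"delta_pos": [0,0.1,11.4],"dr": [0,0,0]},{"delta_pos": [0,0.1,11.4],"dr": [0,0,0]}]'

```text
time: 13.23
eef_pos: [564.6, 135.3, 204.7]
ee_rot: [-3.139, 0.002, 1.398]
contact_force: [-0.7, 0.4, 1.7]
grip_width: 0.7
finger_force: 0.0
```

step_arm --rows '[{"delta_pos": [-0.5,0,0],"dr": [0,0,0]},{"delta_pos": [-1.0,0,0],"dr": [0,0,0]},{"delta_pos": [-1.3,0,0],"dr": [0,0,0]},{"delta_pos": [-1.3,0,0],"dr": [0,0,0]}]'

```text
time: 13.57
eef_pos: [564.5, 124.4, 207.8]
ee_rot: [3.137, -0.003, 1.399]
contact_force: [2.6, 4.4, 1.8]
grip_width: 0.5
finger_force: 2.0
```

```bash
cat >> h.py <<'E'
B0=np.array([559.6,110.5]); EX=np.array([.170,.985])
def pose(th,al,s=0):
    r=np.array([[np.cos(th),-np.sin(th)],[np.sin(th),np.cos(th)]])
    b=r@[35,100]-[35,100]
    n=np.array([-np.cos(al),-np.sin(al)]); f=np.array([np.sin(al),-np.cos(al)])
    c=b-15*n+s*f; xy=B0+EX*c[0]+np.array([4.,-.7])*0
    return np.array([xy[0]+2,xy[1],205+c[1]]), R.from_euler('z',1.40)*R.from_euler('y',-al)*R.from_euler('x',np.pi)
def plan(ths,als,s=0):
    o=arm.get_obs(); r0=R.from_euler('xyz',o['ee_rot']); p0=o['eef_pos']
    for th,al in zip(ths,als):
        p,r=pose(th,al,s); print(round(th,2),p.round(0),(r0.inv().apply(p-p0)/10).round(1),(r0.inv()*r).as_rotvec().round(2))
E
python3 -c "
from h import *
th=np.arange(1,9)*.12
plan(th,np.clip((th-.3)*.55,0,1))"
```

```text
0.12 [562. 113. 208.] [-1.1 -0.1 -0.1] [ 0. -0. -0.]
0.24 [560. 101. 210.] [-2.4 -0.  -0.3] [ 0. -0. -0.]
0.36 [558.  88. 211.] [-3.7 -0.  -0.4] [ 0.    0.03 -0.  ]
0.48 [556.  76. 211.] [-4.9 -0.  -0.4] [ 0.   0.1 -0. ]
0.6 [553.  63. 210.] [-6.2 -0.  -0.2] [ 0.    0.16 -0.  ]
0.72 [551.  51. 207.] [-7.4 -0.   0.1] [ 0.    0.23 -0.  ]
0.84 [549.  40. 202.] [-8.6 -0.   0.5] [ 0.    0.29 -0.  ]
0.96 [548.  29. 196.] [-9.7 -0.   1.1] [ 0.    0.36 -0.  ]
```

step_arm --rows '[{"delta_pos": [-1.1,0,0.2],"dr": [0,0,0]},{"delta_pos": [-2.4,0,0],"dr": [0,0,0]},{"delta_pos": [-3.7,0,-0.1],"dr": [0,0.03,0]},{"delta_pos": [-4.9,0,-0.1],"dr": [0,0.1,0]},{"delta_pos": [-6.2,0,0.1],"dr": [0,0.16,0]},{"delta_pos": [-7.4,0,0.4],"dr": [0,0.23,0]},{"delta_pos": [-8.6,0,0.8],"dr": [0,0.29,0]},{"delta_pos": [-9.7,0,1.4],"dr": [0,0.36,0]}]'

```text
time: 14.23
eef_pos: [547.4, 29.1, 193.5]
ee_rot: [3.137, -0.364, 1.402]
contact_force: [-1.2, 4.9, 2.6]
grip_width: 0.2
finger_force: 2.5
```

```bash
python3 -c "
from h import *
to([0,0,0],1.4)
print(arm.get_obs()['joint_positions'].round(2))
th=.96+np.arange(1,9)*.135
plan(th,np.clip((th-.3)*.55,0,1),3)"
```

```text
t 14.23 pos [547.4  29.1 193.5] rpy [ 3.137 -0.364  1.402] f [-1.2  4.9  2.6] w 0.2 dpos cm [-18.14 -53.54  13.57] dr [ 0.004 -0.364  0.001]
[ 0.61  0.41 -0.68  1.86 -0.13  0.89 -0.1 ]
1.1 [546.  19. 186.] [-1.2  0.   0.4] [0.   0.07 0.  ]
1.23 [544.   9. 176.] [-2.5  0.   0.9] [0.   0.15 0.  ]
1.36 [543.   1. 165.] [-3.7 -0.   1.6] [0.   0.22 0.  ]
1.5 [541.  -6. 154.] [-4.8 -0.   2.4] [0.  0.3 0. ]
1.64 [541. -12. 141.] [-5.7 -0.   3.4] [0.   0.37 0.  ]
1.77 [540. -15. 128.] [-6.5 -0.   4.5] [0.   0.44 0.  ]
1.9 [540. -17. 115.] [-7.1 -0.   5.7] [0.   0.52 0.  ]
2.04 [540. -16. 102.] [-7.6 -0.   7. ] [0.   0.59 0.  ]
```

Tracking the bar well with ~5.5 N. Continue to 2.04 rad.

step_arm --rows '[{"delta_pos": [-1.2,0,0.4],"dr": [0,0.07,0]},{"delta_pos": [-2.5,0,0.9],"dr": [0,0.15,0]},{"delta_pos": [-3.7,0,1.6],"dr": [0,0.22,0]},{"delta_pos": [-4.8,0,2.4],"dr": [0,0.3,0]},{"delta_pos": [-5.7,0,3.4],"dr": [0,0.37,0]},{"delta_pos": [-6.5,0,4.5],"dr": [0,0.44,0]},{"delta_pos": [-7.1,0,5.7],"dr": [0,0.52,0]},{"delta_pos": [-7.6,0,7.0],"dr": [0,0.59,0]}]'

```text
time: 14.9
eef_pos: [539.4, -17.9, 100.2]
ee_rot: [3.138, -0.955, 1.401]
contact_force: [1.6, 4.9, 6.2]
grip_width: 0.6
finger_force: 3.9
```

step_arm --rows '[{"delta_pos": [0,0,0],"dr": [0,0,0]},{"delta_pos": [0,0,0],"dr": [0,0,0]},{"delta_pos": [0,0,0],"dr": [0,0,0]},{"delta_pos": [0,0,0],"dr": [0,0,0]}]'

```text
time: 15.23
eef_pos: [538.9, -17.4, 100.1]
ee_rot: [3.139, -0.949, 1.403]
contact_force: [-0.9, 0.5, 3.6]
grip_width: 0.6
finger_force: 1.4
```

```bash
python3 -c "
from h import *
to([0,0,0],1.4)
plan([2.0,2.04,2.08],[.95]*3,3)
s=arm.get_image('side');t=arm.get_image('top')
a=cv2.resize(s['color'][150:290,210:350],(400,400),interpolation=cv2.INTER_CUBIC);b=cv2.resize(t['color'][200:320,190:310],(400,400),interpolation=cv2.INTER_CUBIC)
cv2.imwrite('pics/tip.png',np.hstack([a,b])[:,:,::-1])"
```

```text
t 15.23 pos [538.9 -17.4 100.1] rpy [ 3.139 -0.949  1.403] f [-0.9  0.5  3.6] w 0.6 dpos cm [-12.39 -53.42  -0.23] dr [ 0.001 -0.949  0.001]
2.0 [540. -17. 106.] [ 0.5  0.1 -0.3] [0. 0. 0.]
2.04 [540. -16. 101.] [0.2 0.1 0. ] [0. 0. 0.]
2.08 [540. -16.  97.] [-0.1  0.1  0.3] [0. 0. 0.]
```

step_arm --rows '[{"delta_pos": [0,0,0],"dr": [0,0,0]},{"delta_pos": [0,0,0],"dr": [0,0,0]},{"delta_pos": [0,0,0],"dr": [0,0,0]},{"delta_pos": [0,0,0],"dr": [0,0,0]},{"delta_pos": [0,0,0],"dr": [0,0,0]},{"delta_pos": [0,0,0],"dr": [0,0,0]},{"delta_pos": [0,0,0],"dr": [0,0,0]},{"delta_pos": [0,0,0],"dr": [0,0,0]}]'

```text
time: 16.0
eef_pos: [538.9, -17.3, 99.3]
ee_rot: [3.141, -0.95, 1.4]
contact_force: [1.5, 1.6, 3.8]
grip_width: 0.5
finger_force: 2.0
```

step_arm --rows '[{"delta_pos": [0,0,0],"dr": [0,0,0]},{"delta_pos": [0,0,0],"dr": [0,0,0]},{"delta_pos": [0,0,0],"dr": [0,0,0]},{"delta_pos": [0,0,0],"dr": [0,0,0]},{"delta_pos": [0,0,0],"dr": [0,0,0]},{"delta_pos": [0,0,0],"dr": [0,0,0]},{"delta_pos": [0,0,0],"dr": [0,0,0]},{"delta_pos": [0,0,0],"dr": [0,0,0]}]'

```text
time: 16.67
eef_pos: [538.9, -17.3, 99.2]
ee_rot: [3.141, -0.95, 1.4]
contact_force: [2.3, 2.1, 4.2]
grip_width: 0.5
finger_force: 2.3
```

```bash
python3 -c "
from h import *
to([0,0,0],1.4)
th=2.04-np.arange(1,9)*.135
plan(th,np.clip((th-.3)*.55,0,1),3)"
```

```text
t 16.67 pos [538.9 -17.3  99.2] rpy [ 3.141 -0.95   1.4  ] f [2.3 2.1 4.2] w 0.5 dpos cm [-12.41 -53.4   -0.31] dr [ 0.   -0.95 -0.  ]
1.9 [540. -17. 115.] [ 1.3  0.1 -0.8] [ 0.   -0.07 -0.  ]
1.77 [540. -15. 128.] [ 2.5  0.1 -1.5] [ 0.   -0.14 -0.  ]
1.64 [541. -12. 141.] [ 3.8  0.1 -2. ] [ 0.   -0.22 -0.  ]
1.5 [541.  -6. 154.] [ 5.1  0.1 -2.3] [ 0.   -0.29 -0.  ]
1.36 [543.   1. 165.] [ 6.5  0.1 -2.4] [ 0.   -0.36 -0.  ]
1.23 [544.   9. 176.] [ 7.8  0.1 -2.3] [ 0.   -0.44 -0.  ]
1.1 [546.  19. 186.] [ 9.2  0.1 -2. ] [ 0.   -0.51 -0.  ]
0.96 [548.  30. 194.] [10.5  0.1 -1.6] [ 0.   -0.59 -0.  ]
```

Emptied hold done (1.7 s). Retrace to let the bucket back gently.

step_arm --rows '[{"delta_pos": [1.3,0,-0.8],"dr": [0,-0.07,0]},{"delta_pos": [2.5,0,-1.5],"dr": [0,-0.14,0]},{"delta_pos": [3.8,0,-2.0],"dr": [0,-0.22,0]},{"delta_pos": [5.1,0,-2.3],"dr": [0,-0.29,0]},{"delta_pos": [6.5,0,-2.4],"dr": [0,-0.36,0]},{"delta_pos": [7.8,0,-2.3],"dr": [0,-0.44,0]},{"delta_pos": [9.2,0,-2.0],"dr": [0,-0.51,0]},{"delta_pos": [10.5,0,-1.6],"dr": [0,-0.59,0]}]'

```text
time: 17.33
eef_pos: [547.0, 29.5, 194.7]
ee_rot: [3.14, -0.356, 1.399]
contact_force: [-0.0, 4.2, -2.2]
grip_width: 0.7
finger_force: 1.4
```

```bash
python3 -c "
from h import *
th=.96-np.arange(1,9)*.12
plan(th,np.clip((th-.3)*.55,0,1),3)"
```

```text
0.84 [550.  41. 199.] [ 1.2  0.1 -0. ] [ 0.   -0.06 -0.  ]
0.72 [552.  52. 204.] [ 2.5  0.1 -0.1] [ 0.   -0.12 -0.  ]
0.6 [554.  64. 207.] [3.7 0.1 0.1] [ 0.   -0.19 -0.  ]
0.48 [556.  76. 208.] [4.9 0.1 0.4] [ 0.   -0.26 -0.  ]
0.36 [558.  88. 208.] [6.1 0.1 0.8] [ 0.   -0.32 -0.  ]
0.24 [560. 101. 207.] [7.2 0.1 1.3] [ 0.   -0.36 -0.  ]
0.12 [562. 113. 205.] [8.3 0.1 2. ] [ 0.   -0.36 -0.  ]
0.0 [564. 125. 202.] [9.4 0.1 2.7] [ 0.   -0.36 -0.  ]
```

step_arm --rows '[{"delta_pos": [1.2,0,0],"dr": [0,-0.06,0]},{"delta_pos": [2.5,0,-0.1],"dr": [0,-0.12,0]},{"delta_pos": [3.7,0,0.1],"dr": [0,-0.19,0]},{"delta_pos": [4.9,0,0.4],"dr": [0,-0.26,0]},{"delta_pos": [6.1,0,0.8],"dr": [0,-0.32,0]},{"delta_pos": [7.2,0,1.3],"dr": [0,-0.36,0]},{"delta_pos": [8.3,0,2.0],"dr": [0,-0.36,0]},{"delta_pos": [9.4,0,2.7],"dr": [0,-0.36,0]}]'

```text
time: 18.0
eef_pos: [563.5, 127.2, 201.1]
ee_rot: [3.142, -0.0, 1.401]
contact_force: [-0.8, 0.2, -0.6]
grip_width: 0.5
finger_force: 0.0
```

step_arm --rows '[{"delta_pos": [0.8,0,0],"dr": [0,0,0]},{"delta_pos": [1.5,0,0],"dr": [0,0,0]},{"delta_pos": [1.5,0,-3],"dr": [0,0,0]},{"delta_pos": [1.5,0,-7],"dr": [0,0,0]},{"delta_pos": [1.5,0,-11],"dr": [0,0,0]},{"delta_pos": [1.5,0,-14],"dr": [0,0,0]},{"delta_pos": [1.5,0,-14],"dr": [0,0,0]}]'

```text
time: 18.58
eef_pos: [568.4, 140.5, 348.5]
ee_rot: [3.133, -0.004, 1.397]
contact_force: [-0.7, 0.6, 0.2]
grip_width: 0.6
finger_force: 0.0
```

step_arm --rows '[{"delta_pos": [-4,0,0],"dr": [0,0,0]},{"delta_pos": [-8,0,0],"dr": [0,0,0]},{"delta_pos": [-12,0,0],"dr": [0,0,0]},{"delta_pos": [-16,0,0],"dr": [0,0,0]},{"delta_pos": [-20,0,0],"dr": [0,0,0]},{"delta_pos": [-24,0,0],"dr": [0,0,0]},{"delta_pos": [-28,0,0],"dr": [0,0,0]},{"delta_pos": [-32,0,0],"dr": [0,0,0]}]'

```text
time: 19.25
eef_pos: [510.1, -177.8, 341.4]
ee_rot: [-3.141, 0.0, 1.397]
contact_force: [0.1, -0.3, -0.6]
grip_width: 0.3
finger_force: 0.0
```

step_arm --rows '[{"delta_pos": [-4,0,0],"dr": [0,0,0]},{"delta_pos": [-8,0,0],"dr": [0,0,0]},{"delta_pos": [-12,0,0],"dr": [0,0,0]},{"delta_pos": [-14,0,0],"dr": [0,0,0]},{"delta_pos": [-14,0,0],"dr": [0,0,0]}]'

```text
time: 19.67
eef_pos: [484.2, -319.8, 340.4]
ee_rot: [-3.139, 0.002, 1.389]
contact_force: [-0.0, -0.3, -0.9]
grip_width: 0.6
finger_force: 0.0
```

```bash
python3 -c "
from h import *
to([0,0,0],1.4)
s=arm.get_image('side');t=arm.get_image('top')
a=cv2.resize(s['color'][140:310,220:390],(400,400),interpolation=cv2.INTER_CUBIC);b=cv2.resize(t['color'][205:305,195:295],(400,400),interpolation=cv2.INTER_CUBIC)
cv2.imwrite('pics/final.png',np.hstack([a,b])[:,:,::-1])"
```

```text
t 19.67 pos [ 484.2 -319.8  340.4] rpy [-3.139e+00  2.000e-03  1.389e+00] f [-0.  -0.3 -0.9] w 0.6 dpos cm [ 22.78 -53.33  34.11] dr [-0.002  0.002 -0.011]
```

View pics/final.png

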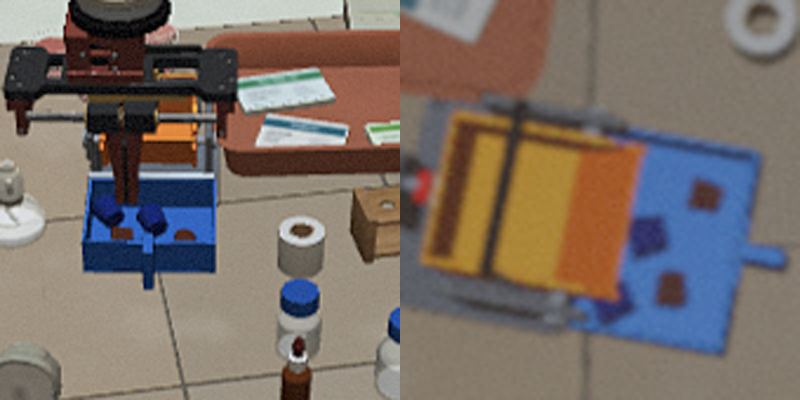

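All four stoppers lie in the tray (left panel (105,210), (152,220), (122,233), (186,236)). The bucket is empty and home, the tray corners have not moved, and the bottle stands at (295,370).

```bash
python3 -c "
from plant import arm
print(arm.sign_off())"
```

```text
the job is handed in; nothing more can be done
None
```

I handed the job in at about 20 s: the final pictures show the dropper bottle upright on clear worktop, the tray against the front plate, all four stoppers in it, and the bucket back home; the hand-in returned no verdict.

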